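# Set the lidded phin on the glass and take off only its outer lid

### The arm

A 6-joint arm with a two-finger parallel gripper is mounted at the origin on the work surface. World frame = base frame: x ahead of the robot, y to its left, z up, the work surface at z = 0. Lengths are in m, angles in degrees, forces in N, time in s.
With the tool pointing down it reaches from about 0.25 to 0.725 m from the base axis. Payload 9.7 kg.
Tool frame: the origin (TCP) lies at the very end of the fingers, on their centre line; the grasp point (between the pads) lies tcp_to_grasp behind it (tcp_to_grasp is the distance from the TCP to the grasp point, in m); z points along the fingers, y is the direction in which the jaws open and shut (so a half turn about z gives the same grasp; the last joint's range is limited). The gripper opens to 85 mm and grips with 20 to 120 N. Pads are 22 mm wide; open, the fingers measure 114 mm over their backs; the gripper's body (76 mm by 85 mm) begins 54 mm behind the grasp point. The pads swing forward as they close: fully open they stand 13 mm farther back than shut.
Start: joints at [63.942, 4.979, 10.078, 95.1, 0, 90], TCP at [0.242, 0.494, 0.231] pointing down, gripper open.
Joint ranges: [-179.16, 179.16], [-48.56, 103.87], [-65.8, 70.77], [-126.05, 130.52], [-82.76, 87.17], [-180, 180]. Speed limits (degrees/s): [127.2, 127.2, 147.25, 180, 180, 180].

### API

Orientations are given as [roll, pitch, yaw] about the fixed x, y, z axes, in that order (R = Rz(yaw) Ry(pitch) Rx(roll)).
In Python, from workcell import * gives the robot as it stands. The module is installed in compiled form; this text tells all that it offers.
- The arm moves only by the shell command python3 -m pendant 'ROWS' [FORCE]. ROWS is JSON, a list of rows, each a list of 3 entries, a list of its own where there are three numbers: the opening in per cent of the stroke, from 0 (shut) to 100 (fully open), then the shift along the world's x, y, z in mm, then the turn, a rotation vector about the world's x, y, z in degrees. A call has 1 to 20 rows; each row is the pose to reach, as a shift and turn from the pose measured when the call began; what a row does not reach only later rows make up. A row lasts 1/8 s, in which the tool goes at most 62.5 mm and 10.7 degrees, less where a joint would pass 70% of its speed; a pose out of reach is approached as far as the arm can. A call with a gripper value outside its range is refused whole. The fingers move at their own pace and stop on an object; FORCE is the grip in N (left out, the last holds). Time passes only in rows, so rows that repeat a pose let the fingers close. It gives the time, the measured TCP pose, the force and the opening at its end, in the units of the state.
- get_obs(): the state, without advancing time (a new reading comes with each control period).
- camera(name): name is "scene" or "top" or "wrist"; returns a dict with "img" (384x512x3 uint8, red, green, blue), "fx", "fy", "cx", "cy" (pixels), "k1" (the pictures are not rectified: a ray, as slopes to the right and down, at radius r is drawn at 1 + k1 r^2 times it, then the intrinsics apply), "cam_to_world" (4x4, takes a point from camera to world coordinates); the wrist camera has in their place "T_tool_cam" (4x4, takes a point from camera to tool coordinates, whose origin is the TCP and whose axes are the flange's). Camera axes: x right, y down, z forward; pixel columns grow to the right and rows downward; lengths in m; the calibration is good to about 2 mm. A picture is of the moment at which its call begins: read the wrist's pose just before it. There is no depth.
- job_done(): hands the job in, once; it reports no verdict.
Trained networks look in a picture, given as the dict that the camera call returned (one of the last four; its "shot" number tells which), for a name from the list of things; names that differ only in an ending like _2 or _b are one class to them, and where a whole thing is asked for, a point or a joint stands for the part that bears it (a point fixed in the world has none). Each returns a list of dicts, best first, with "confidence" (0 to 1); they miss things now and then, are a little off and sometimes report something else, mostly with a low value. They report only what shows in the picture. A call takes as long as a camera call. They do not tell look-alikes from the thing itself.
- regions_of(picture, label): "region" (384x512 bool, what is visible of it).
- pinpoint(picture, label): "position" ([x, y, z] in m, in world coordinates, good to about 4 mm: a listed point, or the origin of a listed thing).
The state is a dict: "time": time; "q": joint angles; "qd": joint speeds; "joint_efforts": joint torques, N m; "ee_pos": TCP position; "tcp_rot": TCP orientation; "wrist_force": force on the tool from outside, world axes, zero at the start; "torque": the same for the moment, N m; "opening": finger opening in m.
Only numpy, scipy, OpenCV 4.12 (cv2) and the standard library are available. Lean on these libraries where they do the work, as an engineer would, in place of code of your own. Each camera call takes 0.05 s, during which the arm holds its last target. There are 200 camera calls.

### The job

Get the coffee phin ready for its hot-water rinse: pick it up from the platter, upright, lid on and press inside, set it down gently on the glass with its brim flat on the rim, and let go. Then lift off only the outer lid by its knob, leaving the phin seated and the press (the inner lid) undisturbed inside, and finish still holding the lid level, clearly higher than the top of the phin and a good hand's width to one side, so that a kettle could pour in; leave the glass and everything else where they stand.

Things in the scene. Friction and masses are not known exactly. Their poses are not given: they have to be found in the camera images.
- phin: Metal drip coffee filter, about 185 g with press and lid. Origin: centre of underside, z up. Collar 58 mm wide, 0-7 mm high, enters the glass; flat brim 88 mm wide, 7-10 mm high (edge bead to 11.5), rests on the glass's rim (origin then 78 mm above counter); round chamber 62 mm outside, from 10 to 56 mm high. Wire ears at its +x and -x sides, to 43 mm from the axis. Starts on the platter
- phin_rim (a point): centre of the phin chamber's mouth, 56 mm above the phin's origin; the chamber is 56 mm wide inside, its floor 46 mm below this point. The ears are 41-45 mm above the phin's origin and within 11 mm of its x axis: the chamber's +y and -y sides are free to grip from above
- lid: The phin's outer lid, aluminium with a black knob, about 35 g, loose: lifts straight off. Origin: centre of the underside of its 60 mm wide, 3 mm thick flange lying on the chamber's rim; z up. A step 51 mm wide reaches 5 mm down into the chamber, 2.5 mm play all round. Above: low dome to 6 mm, then the round knob, 18 mm wide, 9 to 21 mm above the origin
- lid_knob (a point): middle of the lid's knob, 15 mm above the lid's origin
- press: The phin's inner lid: a drop-in steel press, 30 g, loose, hidden under the outer lid at the start. Perforated disc 51 mm across and 4 mm thick lying on the chamber's floor (its origin, the centre of the disc's underside, is 10 mm above the phin's origin), with a strip handle up to 25 mm above its origin. z up
- glass: Short green-tinted coffee glass, empty, about 260 g, loose, upright on the counter. 85 mm tall, 62 mm across at the foot, 74 mm outside and 68 mm inside at the rim. Origin: centre of the underside, z up
- platter: Large round red plastic platter, 280 mm across and 18 mm high at the rim, loose, 450 g; flat floor 256 mm across, 5 mm above the counter. Origin: centre of the underside. The phin stands on it; it lies to the left or to the right, with the glass on the other side
- bowl: Clear glass bowl, 116 mm across, 52 mm high; bystander, loose, right way up. Origin: centre of the underside
- canister: Stainless canister with a push-button latch, about 100 mm across and 120 mm high; bystander, loose. Origin: centre of the underside
- mortar: White ceramic mortar, 112 mm across and 75 mm high, with its pestle leaning in it up to about 127 mm; bystander, loose. Origin: centre of the underside
- chopsticks: Pair of bamboo chopsticks, 240 mm long along y, on a small blue ceramic rest, below 23 mm high; bystander, loose, one piece. Origin: under the middle, on the counter
Things that resemble listed ones, but are neither listed nor needed, are in the scene too. Leave any orange look-alike of the lid alone.

How it is judged:
By the outcome, as a careful person would: the job done as asked, in the order asked, and still so for the second after the job is handed in, while the arm keeps its last pose, push and grip.
It also fails if it takes over 56 s, if anything falls off the work surface, if the arm or the gripper's body presses on something with over 40 N, if the wrist force passes 120 N, or if a joint passes its speed limit or range.

## Working session

There is one attempt and no reset: what is moved stays moved. The work goes in short steps, Python scripts to look and compute and a shell command to move; the robot and the scene stay as the last step left them, time stands still between calls to the robot, and variables do not carry over. Pictures are saved under pics/ and viewed, about 8 in all and at most 12, crops included, and the job is handed in when it is done.

```bash
mkdir -p pics
cat > h.py <<'E'
from workcell import *
import numpy as np, cv2
def save(p,n,box=None,s=1):
    im=p["img"][:,:,::-1]
    if box: im=im[box[1]:box[3],box[0]:box[2]]
    cv2.imwrite("pics/"+n,cv2.resize(im,None,fx=s,fy=s,interpolation=cv2.INTER_CUBIC))
def px(p,P,T=None):
    T=p["cam_to_world"] if T is None else T
    c=np.linalg.inv(np.array(T))@np.append(P,1); u=c[:2]/c[2]; u=u*(1+p["k1"]*(u@u))
    return np.array([p["fx"]*u[0]+p["cx"],p["fy"]*u[1]+p["cy"]])
E
python3 - <<'E'
from h import *
o=get_obs(); print({k:np.round(v,3) for k,v in o.items()})
ps={n:camera(n) for n in("scene","top")}
cv2.imwrite("pics/a.png",np.vstack([ps[n]["img"][:,:,::-1] for n in ps])) if 0 else None
save(ps["scene"],"scene.png",s=1.5);save(ps["top"],"top.png",s=1.5)
for n,p in ps.items():
    for l in["phin","phin_rim","lid","lid_knob","glass","platter","bowl","canister","mortar","chopsticks"]:
        for d in pinpoint(p,l)[:3]: print(n,l,np.round(d["position"],3),round(d["confidence"],2),px(p,d["position"]).round())
E
```

```text
{'time': np.float64(0.0), 'q': array([ 6.3941e+01,  5.0100e+00,  1.0033e+01,  9.5100e+01, -2.0000e-03,
        9.0000e+01]), 'qd': array([-0.031, -0.028,  0.024, -0.049, -0.003, -0.103]), 'joint_efforts': array([ 4.0000e-03, -5.2039e+01,  4.6479e+01,  1.7000e-02,  0.0000e+00,
        0.0000e+00]), 'ee_pos': array([0.242, 0.494, 0.231]), 'tcp_rot': array([-1.79923e+02,  2.00000e-03,  1.53941e+02]), 'wrist_force': array([ 0.764, -0.737,  0.292]), 'torque': array([ 0.032, -0.054, -0.064]), 'opening': np.float64(0.086)}
scene phin [ 0.556 -0.206  0.002] 0.87 [231. 195.]
scene phin_rim [ 0.552 -0.213  0.063] 0.57 [229. 179.]
scene lid [ 0.554 -0.21   0.065] 0.62 [229. 180.]
scene lid [ 0.283 -0.233  0.004] 0.57 [278. 155.]
scene lid [ 0.648 -0.454  0.   ] 0.51 [163. 176.]
scene lid_knob [ 0.553 -0.216  0.08 ] 0.66 [228. 175.]
scene lid_knob [ 0.549 -0.455  0.024] 0.66 [184. 158.]
scene lid_knob [ 0.283 -0.23   0.02 ] 0.64 [279. 152.]
scene glass [ 0.503  0.225 -0.001] 0.94 [352. 257.]
scene glass [ 0.776 -0.209  0.002] 0.55 [177. 231.]
scene platter [ 0.534 -0.196 -0.005] 0.95 [238. 195.]
[... 376 characters left out ...]
im [ 0.505  0.228 -0.002] 0.24 [136. 205.]
top lid [ 0.549 -0.214  0.063] 0.75 [293. 185.]
top lid [ 0.284 -0.226  0.004] 0.74 [297. 283.]
top lid [0.503 0.224 0.001] 0.72 [137. 205.]
top lid_knob [ 0.548 -0.456  0.022] 0.88 [377. 187.]
top lid_knob [ 0.277 -0.228  0.023] 0.64 [299. 286.]
top lid_knob [ 0.651 -0.458  0.018] 0.6 [376. 152.]
top glass [ 0.779 -0.011 -0.001] 0.64 [220. 111.]
top platter [ 0.539 -0.196 -0.003] 0.63 [285. 192.]
top platter [ 0.553 -0.211  0.077] 0.22 [292. 183.]
top bowl [ 0.38   0.021 -0.002] 0.83 [209. 249.]
top bowl [ 0.555 -0.209  0.076] 0.29 [292. 182.]
top canister [ 0.779 -0.012 -0.002] 0.78 [221. 111.]
top chopsticks [ 0.776 -0.209 -0.001] 0.6 [288. 112.]
```

View pics/scene.png

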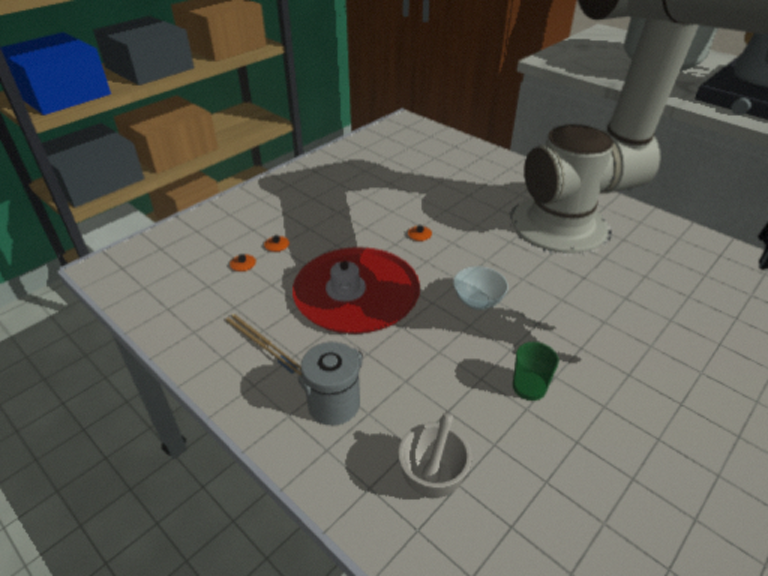

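View pics/top.png

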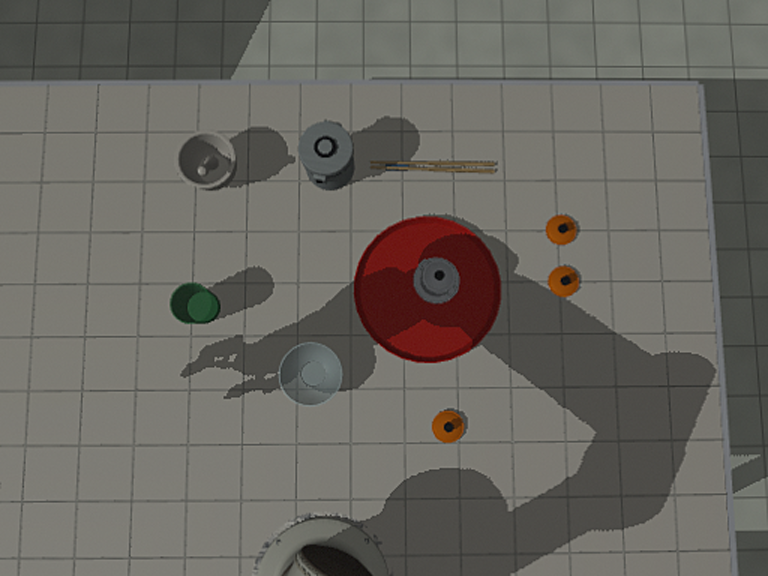

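The scene holds one phin on the red platter (scene ≈345,280; top ≈437,280 in the enlarged views) and one green glass (top ≈195,303). The three orange lids at top (448,427), (565,280) and (562,229) are look-alikes. The only aluminium lid with a black knob is the one on the phin, so that is the lid I want. The next step is to go above the phin.

```bash
python3 - <<'E'
from h import *
import workcell as w
print([k for k in dir(w) if not k.startswith('_')], w.tcp_to_grasp)
p=camera("wrist"); print(np.round(p["T_tool_cam"],3),p["fx"],p["k1"])
from scipy.spatial.transform import Rotation as R
print(R.from_euler('xyz',get_obs()["tcp_rot"],degrees=True).as_matrix().round(2))
E
python3 -m pendant '[[100,[30,-60,40],[0,0,0]],[100,[60,-120,60],[0,0,0]],[100,[85,-180,60],[0,0,0]],[100,[110,-240,60],[0,0,0]],[100,[135,-300,60],[0,0,0]],[100,[160,-360,60],[0,0,0]],[100,[185,-420,60],[0,0,0]],[100,[210,-480,60],[0,0,0]],[100,[235,-540,60],[0,0,0]],[100,[260,-600,60],[0,0,0]],[100,[285,-660,60],[0,0,0]],[100,[308,-704,60],[0,0,0]],[100,[308,-704,60],[0,0,0]],[100,[308,-704,60],[0,0,0]]]'
```

```text
['PlanningError', 'camera', 'get_obs', 'job_done', 'pinpoint', 'regions_of', 'tcp_to_grasp'] 0.0187
[[-0.001 -0.954 -0.3    0.078]
 [ 1.    -0.001  0.     0.001]
 [-0.    -0.3    0.954 -0.143]
 [ 0.     0.     0.     1.   ]] 290.36259678107604 -0.05323281257430795
[[-0.9   0.44  0.  ]
 [ 0.44  0.9  -0.  ]
 [-0.   -0.   -1.  ]]
time: 2.9
ee_pos: [0.5499, -0.2118, 0.2899]
tcp_rot: [-180.0, -0.1, 153.8]
wrist_force: [0.3, 0.3, 0.1]
opening: 0.0855
```

```bash
cat >> h.py <<'E'
from scipy.spatial.transform import Rotation as R
def wrist():
    o=get_obs(); p=camera("wrist"); T=np.eye(4); T[:3,:3]=R.from_euler('xyz',o["tcp_rot"],degrees=True).as_matrix(); T[:3,3]=o["ee_pos"]
    return p,T@np.array(p["T_tool_cam"])
def at_z(p,T,uv,z):
    K=np.array([[p["fx"],0,p["cx"]],[0,p["fy"],p["cy"]],[0,0,1.]])
    u=cv2.undistortPoints(np.array([[uv]],float),K,np.array([p["k1"],0,0,0.]))[0,0]
    d=T[:3,:3]@np.array([u[0],u[1],1]); c=T[:3,3]; return c+d*(z-c[2])/d[2]
E
python3 - <<'E'
from h import *
p,T=wrist(); save(p,"w1.png",s=1.5)
for l in["phin","phin_rim","lid","lid_knob","platter"]:
    for d in pinpoint(p,l)[:2]: print(l,np.round(d["position"],3),round(d["confidence"],2),px(p,d["position"],T).round())
print(px(p,[.552,-.211,.055],T))
for a in range(0,360,30): print(a,px(p,np.array([.552,-.211,.048])+.043*np.array([np.cos(np.radians(a)),np.sin(np.radians(a)),0]),T).round(), end=' ')
E
```

```text
phin [ 0.55  -0.212  0.004] 0.89 [254. 149.]
phin_rim [ 0.54  -0.197  0.003] 0.71 [261. 138.]
lid [ 0.55  -0.213  0.064] 0.73 [254. 158.]
lid [ 0.55  -0.457  0.007] 0.64 [118. 216.]
lid_knob [ 0.552 -0.454  0.023] 0.67 [116. 220.]
lid_knob [ 0.556 -0.212  0.076] 0.63 [256. 164.]
platter [ 0.536 -0.198  0.   ] 0.81 [259. 136.]
[255.61989073 156.57047773]
0 [269. 183.] 30 [282. 173.] 60 [287. 158.] 90 [285. 141.] 120 [274. 129.] 150 [258. 123.] 180 [241. 127.] 210 [229. 138.] 240 [224. 153.] 270 [227. 169.] 300 [238. 181.] 330 [254. 186.]
```

View pics/w1.png

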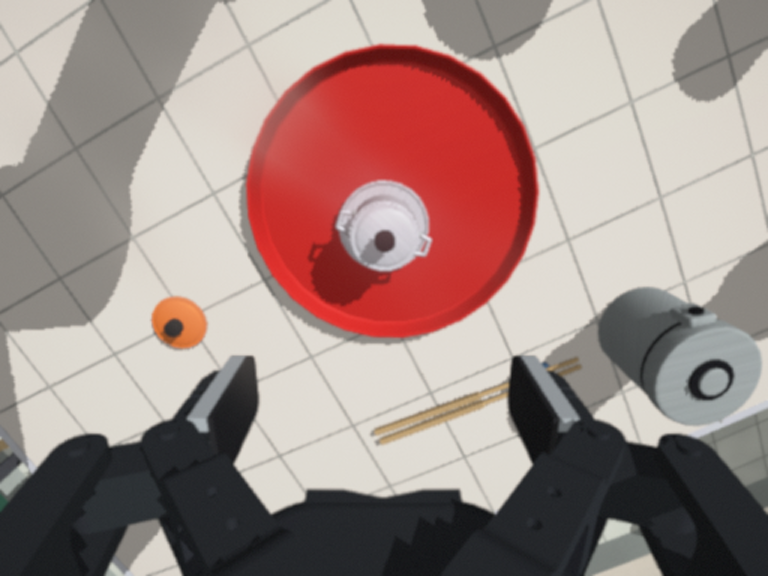

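Run:
```python
from h import *
p,T=wrist(); save(p,"w2.png",box=(200,100,310,200),s=6)
a=at_z(p,T,(283.3,163.3),.048);b=at_z(p,T,(230,147.5),.048);print(a,b,(a+b)/2,np.hypot(*(a-b)[:2]),np.degrees(np.arctan2(*(a-b)[1::-1])))
print(get_obs()["q"].round(1))
```

```text
[ 0.57878176 -0.17919243  0.048     ] [ 0.52752941 -0.23455443  0.048     ] [ 0.55315559 -0.20687343  0.048     ] 0.07544371420382999 47.207477503648214
[-20.8  12.3  25.2 102.8   0.    5.2]
```

View pics/w2.png

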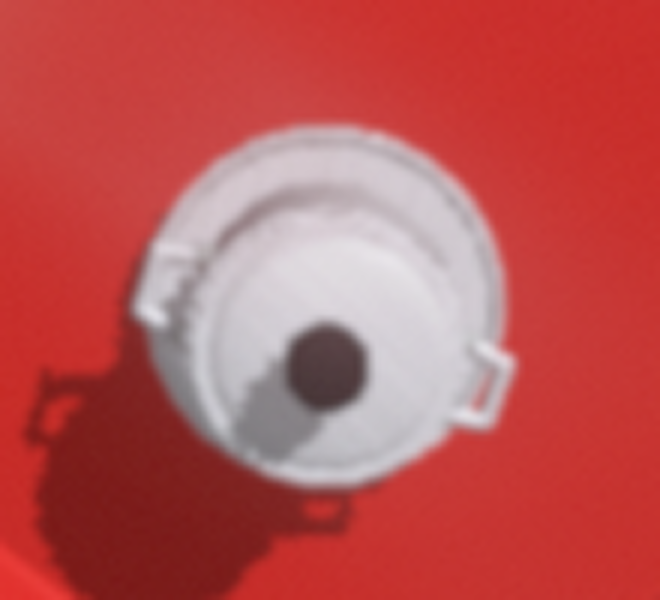

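```bash
python3 - <<'E'
from h import *
p,T=wrist()
a=at_z(p,T,(284.5,165),.048);b=at_z(p,T,(223.7,147),.048);print(a,b,(a+b)/2,np.hypot(*(a-b)[:2]),np.degrees(np.arctan2(*(a-b)[1::-1])))
print(at_z(p,T,(254.7,161.2),.082), get_obs()["ee_pos"])
E
python3 -m pendant '[[100,[2,1,-20],[0,0,10]],[100,[2,1,-40],[0,0,20]],[100,[2,1,-60],[0,0,30]],[100,[2,1,-80],[0,0,40]],[100,[2,1,-100],[0,0,50]],[100,[2,1,-110],[0,0,60]],[100,[2,1,-110],[0,0,70]],[100,[2,1,-110],[0,0,73]],[100,[2,1,-110],[0,0,73]]]'
python3 - <<'E'
from h import *
p,T=wrist(); save(p,"w3.png",s=1.5)
for l in["phin","phin_rim","lid","lid_knob"]:
    for d in pinpoint(p,l)[:1]: print(l,np.round(d["position"],4),round(d["confidence"],2),px(p,d["position"],T).round())
E
```

```text
[ 0.58170351 -0.1788142   0.048     ] [ 0.52323819 -0.24195284  0.048     ] [ 0.55247085 -0.21038352  0.048     ] 0.08605046014132099 47.20083422531556
[ 0.55208746 -0.20968197  0.082     ] [ 0.54949205 -0.20910192  0.29186516]
time: 4.42
ee_pos: [0.5514, -0.2077, 0.1821]
tcp_rot: [-180.0, 0.1, -133.0]
wrist_force: [-0.4, 0.1, -0.4]
opening: 0.0854
lid [ 0.6464 -0.4544  0.0039] 0.92 [30. 59.]
lid_knob [ 0.6529 -0.4564  0.0218] 0.76 [12. 60.]
```

View pics/w3.png

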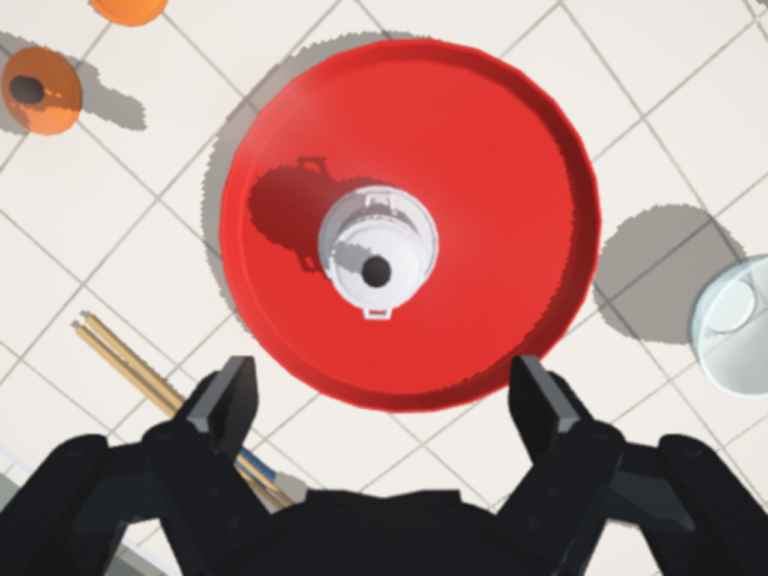

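Run:
```python
from h import *
for i in range(3):
    p,T=wrist(); o=get_obs()
    print(o["ee_pos"].round(4),at_z(p,T,(250.7,180),.082).round(4),(at_z(p,T,(252,134),.048)/2+at_z(p,T,(251.5,211.5),.048)/2).round(4))
```

```text
[ 0.5515 -0.208   0.1819] [ 0.5506 -0.2128  0.082 ] [ 0.5531 -0.2093  0.048 ]
[ 0.5515 -0.208   0.1819] [ 0.5506 -0.2128  0.082 ] [ 0.5531 -0.2093  0.048 ]
[ 0.5515 -0.2081  0.1819] [ 0.5506 -0.2128  0.082 ] [ 0.5531 -0.2093  0.048 ]
```

```bash
python3 -m pendant '[[100,[0.5,-3.5,-50],[0,0,0]],[100,[0.5,-3.5,-90],[0,0,0]],[100,[0.5,-3.5,-125],[0,0,0]],[100,[0.5,-3.5,-150],[0,0,0]],[100,[0.5,-3.5,-158],[0,0,0]],[100,[0.5,-3.5,-158],[0,0,0]]]' 40
python3 - <<'E'
from h import *
p,T=wrist(); save(p,"w4.png",s=1.3); print(get_obs()["ee_pos"])
E
```

```text
time: 5.58
ee_pos: [0.552, -0.2116, 0.0241]
tcp_rot: [180.0, 0.0, -133.0]
wrist_force: [-0.2, -0.2, 0.3]
opening: 0.0856
[ 0.55240711 -0.21175663  0.02480677]
```

View pics/w4.png

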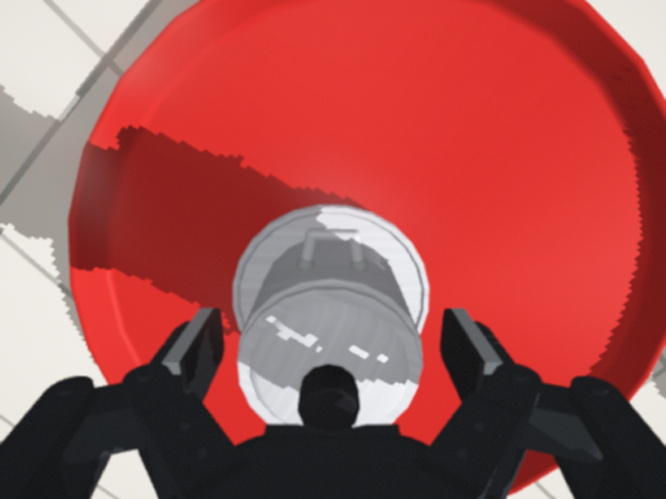

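The phin sits centred between the fingers: the lid spans columns 240–422 and the fingers 221–443. I'll close on it.

```bash
python3 -m pendant '[[85,[0,0,0],[0,0,0]],[75,[0,0,0],[0,0,0]],[60,[0,0,0],[0,0,0]],[50,[0,0,0],[0,0,0]],[50,[0,0,0],[0,0,0]],[50,[0,0,0],[0,0,0]],[50,[0,0,0],[0,0,0]]]' 40
python3 -m pendant '[[50,[0,0,5],[0,0,0]],[50,[0,0,15],[0,0,0]],[50,[0,0,30],[0,0,0]],[50,[0,0,30],[0,0,0]]]' 40
python3 - <<'E'
from h import *
p,T=wrist(); save(p,"w5.png",s=1.2); print(get_obs()["wrist_force"])
E
```

```text
time: 6.5
ee_pos: [0.5529, -0.2119, 0.0263]
tcp_rot: [-179.9, 0.1, -133.0]
wrist_force: [-2.7, 0.9, 6.4]
opening: 0.0623
time: 7.0
ee_pos: [0.5538, -0.2122, 0.0582]
tcp_rot: [-179.7, 0.2, -133.0]
wrist_force: [-0.1, -0.3, -1.9]
opening: 0.0616
[ 0.5684492   0.40549488 -3.14535121]
```

View pics/w5.png

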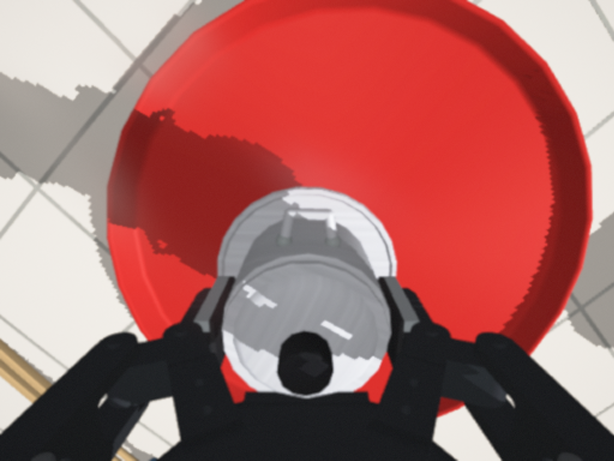

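The phin is held upright and lifted, with the lid on. I'll carry it to a point short of the glass and look from there.

```bash
python3 -m pendant '[[50,[0,0,25],[0,0,0]],[50,[0,0,65],[0,0,0]],[50,[0,0,110],[0,0,0]],[50,[-3,15,145],[0,0,0]],[50,[-10,45,160],[0,0,0]],[50,[-20,85,162],[0,0,0]],[50,[-31,128,162],[0,0,0]],[50,[-43,171,162],[0,0,0]],[50,[-55,214,162],[0,0,0]],[50,[-67,257,162],[0,0,0]],[50,[-79,300,162],[0,0,0]],[50,[-88,338,162],[0,0,0]],[50,[-95,365,162],[0,0,0]],[50,[-99,380,162],[0,0,0]],[50,[-99,382,162],[0,0,0]],[50,[-99,382,162],[0,0,0]]]' 40
python3 - <<'E'
from h import *
p,T=wrist(); save(p,"w6.png",s=1.5); o=get_obs();print(o["ee_pos"],o["tcp_rot"],o["wrist_force"])
for n in("w","top","scene"):
    q=p if n=="w" else camera(n)
    for l in("glass","phin"):
        for d in pinpoint(q,l)[:2]: print(n,l,np.round(d["position"],4),round(d["confidence"],2))
print(px(p,[.503,.225,.085],T),px(p,[.503,.225,0],T))
E
```

```text
time: 9.05
ee_pos: [0.4546, 0.1694, 0.2191]
tcp_rot: [-179.8, 0.1, -133.0]
wrist_force: [0.2, 0.1, -2.3]
opening: 0.0621
[0.45467676 0.16917578 0.21913122] [-1.79773919e+02  1.30824431e-01 -1.33062700e+02] [ 0.5078771   0.41316557 -1.88680793]
w phin [0.4534 0.1668 0.1965] 0.83
top glass [ 0.505   0.2272 -0.0009] 0.55
top phin [0.4501 0.1731 0.1965] 0.6
scene glass [ 5.026e-01  2.250e-01 -5.000e-04] 0.75
scene phin [0.4532 0.1713 0.1966] 0.98
[256.94430647 240.5349493 ] [256.77896761 209.88871265]
```

View pics/w6.png

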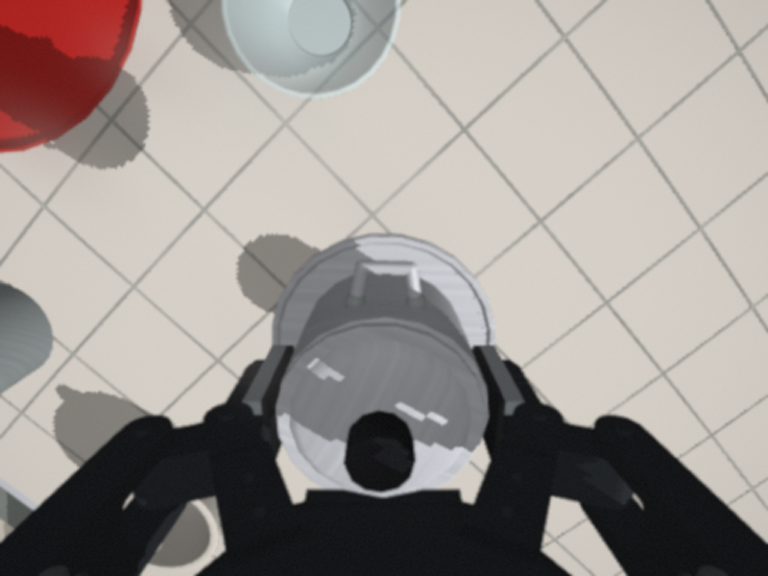

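The wrist camera looks towards tool +x, which is (-x,-y) here, and the phin hides the glass. I'll pass over to the far side of the glass so that it shows.

```bash
python3 -m pendant '[[50,[15,16,5],[0,0,0]],[50,[45,48,10],[0,0,0]],[50,[77,82,10],[0,0,0]],[50,[102,108,10],[0,0,0]],[50,[115,124,10],[0,0,0]],[50,[118,128,10],[0,0,0]],[50,[118,128,10],[0,0,0]]]' 40
python3 - <<'E'
from h import *
p,T=wrist(); save(p,"w7.png",s=1.5); o=get_obs();print(o["ee_pos"],o["tcp_rot"])
for l in("glass","phin"):
    for d in pinpoint(p,l)[:2]: print(l,np.round(d["position"],4),round(d["confidence"],2))
C=np.array([.503,.225,0]);print(px(p,C+[0,0,.085],T),px(p,C,T))
for z,r in((.085,.037),(0.0,.031)): print([px(p,C+[r*np.cos(a),r*np.sin(a),z],T).round().tolist() for a in np.radians([47,137,227,317])])
top=camera("top")
for n,q,M in(("w",p,T),("top",top,top["cam_to_world"])):
    for d in regions_of(q,"glass")[:2]:
        ys,xs=np.nonzero(d["region"]); print(n,d["confidence"],xs.min(),xs.max(),ys.min(),ys.max())
E
```

```text
time: 10.38
ee_pos: [0.5723, 0.2975, 0.229]
tcp_rot: [-179.8, 0.1, -133.0]
wrist_force: [-0.2, 0.8, -1.7]
opening: 0.0618
[0.57214612 0.29726496 0.22936324] [-1.79780695e+02  1.32610103e-01 -1.33043071e+02]
glass [ 0.5067  0.2254 -0.0006] 0.77
glass [0.5707 0.2966 0.2643] 0.34
phin [0.5711 0.2977 0.209 ] 0.61
[255.52552193  66.56320755] [255.64960041  72.74195456]
[[256.0, 108.0], [296.0, 67.0], [255.0, 23.0], [216.0, 67.0]]
[[256.0, 99.0], [281.0, 73.0], [256.0, 45.0], [230.0, 73.0]]
w 0.69 218 296 27 110
top 0.71 113 146 188 216
```

View pics/w7.png

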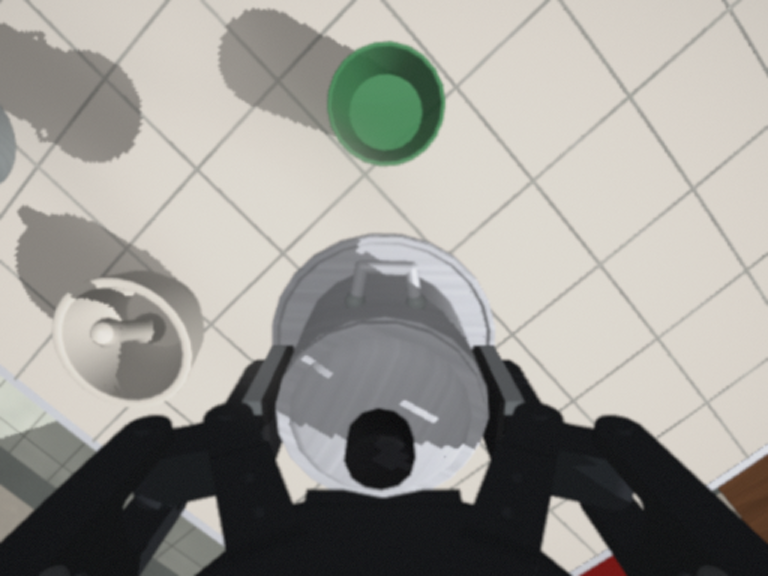

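Run:
```python
from h import *
p,T=wrist(); o=get_obs(); e=o["ee_pos"]
u=np.array([np.cos(np.radians(-133)),np.sin(np.radians(-133)),0])
for dz in(.0213,.0183,.0243): print(dz,[px(p,e+u*(.044+s)-[0,0,dz-.0115],T).round(1).tolist() for s in(-.003,0,.003)], [px(p,e+u*s+[0,0,.077-dz],T).round(1).tolist() for s in(-.003,0,.003)])
```

```text
0.0213 [[252.9, 162.3], [252.9, 156.8], [252.8, 151.3]] [[251.5, 318.1], [251.4, 311.6], [251.4, 305.0]]
0.0183 [[252.8, 163.6], [252.8, 158.0], [252.8, 152.4]] [[251.3, 324.1], [251.3, 317.5], [251.2, 310.8]]
0.0243 [[252.9, 161.0], [252.9, 155.6], [252.9, 150.2]] [[251.6, 312.3], [251.5, 306.0], [251.5, 299.5]]
```

```bash
python3 -m pendant '[[50,[-10,-10,-5],[0,0,0]],[50,[-32,-34,-20],[0,0,0]],[50,[-52,-56,-50],[0,0,0]],[50,[-63,-67,-80],[0,0,0]],[50,[-66,-70,-100],[0,0,0]],[50,[-66,-70,-115],[0,0,0]],[50,[-66,-70,-119],[0,0,0]],[50,[-66,-70,-119],[0,0,0]]]' 40
python3 - <<'E'
from h import *
o=get_obs();print(o["ee_pos"],o["wrist_force"])
for n in("top","scene"):
    q=camera(n)
    for l in("glass","phin"):
        for d in pinpoint(q,l)[:1]: print(n,l,np.round(d["position"],4),round(d["confidence"],2))
    if n=="scene": save(q,"s8.png",box=(310,180,410,280),s=6)
E
```

```text
time: 11.72
ee_pos: [0.5066, 0.2276, 0.111]
tcp_rot: [-179.8, 0.2, -133.0]
wrist_force: [-0.0, 0.4, -1.7]
opening: 0.0617
[0.50661104 0.22760265 0.11097068] [-0.00480928  0.43269502 -1.72333783]
top glass [ 0.5038  0.225  -0.0011] 0.51
top phin [0.503  0.2307 0.0851] 0.82
scene glass [ 0.504   0.2252 -0.002 ] 0.57
scene phin [0.508  0.2312 0.0858] 0.66
```

View pics/s8.png

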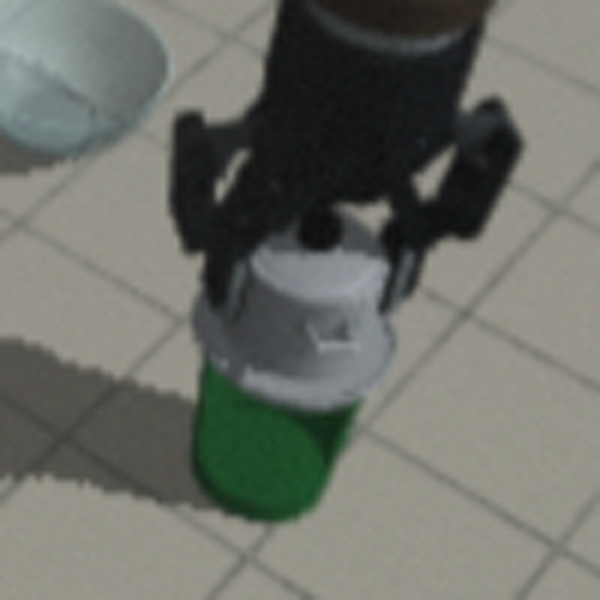

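The phin hovers about 10 mm above its seat. In the crop its brim (columns 193–395) looks a few mm to the right of the glass's centre, so I'll measure both in the same picture.

Run:
```python
from h import *
from scipy.optimize import least_squares
s=camera("scene"); im=s["img"].astype(int)
g=(im[:,:,1]>im[:,:,0]+25)&(im[:,:,1]>im[:,:,2]+20); g[:200]=0; g[300:]=0; g[:,:330]=0; g[:,390:]=0
n,l,st,_=cv2.connectedComponentsWithStats(g.astype(np.uint8)); k=1+np.argmax(st[1:,4]); x,y,w,h,_=st[k]; print("green",x,x+w,y,y+h)
A=np.linspace(0,2*np.pi,180)
def circ(c,r,z): return np.array([px(s,[c[0]+r*np.cos(a),c[1]+r*np.sin(a),z]) for a in A])
def glass(c):
    P=circ(c,.031,.0015); Q=circ(c,.037,.085); return P,Q
m=l==k
# foot bounds: left, right at low rows, bottom
ys=np.arange(y+h-9,y+h-5); L=[np.nonzero(m[r])[0].min() for r in ys]; Rr=[np.nonzero(m[r])[0].max()+1 for r in ys]; print(ys,L,Rr)
def sil(c):
    P,Q=glass(c); H=cv2.convexHull(np.vstack([P,Q]).astype(np.float32)*16).astype(np.int32)
    M=np.zeros((384*4,512*4),np.uint8); cv2.fillConvexPoly(M,H//4,255); return cv2.resize(M,(512,384),interpolation=cv2.INTER_AREA)/255.
best=min(((np.abs((sil((a,b))-m)[236:300,330:390]).sum(),a,b) for a in np.arange(.496,.514,.001) for b in np.arange(.217,.237,.001))); print("glass",best)
# brim from bounds in crop
z=get_obs()["ee_pos"][2]-.0213+.0085
f=lambda c:(lambda B:[B[:,0].min()-(310+193/6),B[:,0].max()-(310+395/6),B[:,1].max()-(180+411/6)])(circ(c,.044,z))
r=least_squares(f,[.505,.226]); print("brim",r.x,f(r.x), get_obs()["ee_pos"])
save(s,"s9.png",box=(330,190,390,280),s=6)
```

```text
green 343 369 241 267
[258 259 260 261] [np.int64(344), np.int64(345), np.int64(345), np.int64(346)] [np.int64(365), np.int64(365), np.int64(365), np.int64(364)]
glass (np.float64(368.4470588235294), np.float64(0.499), np.float64(0.228))
brim [0.50849403 0.22940246] [np.float64(-0.4085686132598312), np.float64(0.40388978125389485), np.float64(-0.0349579520759562)] [0.50651273 0.22750954 0.11101045]
```

Run:
```python
from h import *
A=np.linspace(0,2*np.pi,90)
for n in("scene","top"):
    s=camera(n); im=cv2.imread(f"pics/{n}.png")[:,:,::-1].astype(int)
    g=(im[:,:,1]>im[:,:,0]+20)&(im[:,:,1]>im[:,:,2]+12)
    c0=px(s,[.504,.226,.04])*1.5; g=g.astype(np.uint8); W=np.zeros_like(g); cv2.circle(W,tuple(c0.astype(int).tolist()),48,1,-1); g=cv2.morphologyEx(g*W,cv2.MORPH_CLOSE,np.ones((9,9)))
    _,l,st,_=cv2.connectedComponentsWithStats(g); k=1+np.argmax(st[1:,4]); m=l==k; print(n,st[k])
    def sil(a,b):
        P=np.array([px(s,[a+r*np.cos(t),b+r*np.sin(t),z]) for r,z in((.031,0.),(.037,.085)) for t in A])
        P=(P+.5)*1.5*16-8
        M=np.zeros(m.shape,np.uint8); cv2.fillConvexPoly(M,cv2.convexHull(P.astype(np.int32)),1,cv2.LINE_8,4); return M
    R_=sorted((int((sil(a,b)!=m).sum()),round(a,4),round(b,4)) for a in np.arange(.496,.514,.0015) for b in np.arange(.217,.235,.0015)); print(R_[:4])
```

```text
scene [ 514  342   45   58 1984]
[(213, np.float64(0.5035), np.float64(0.226)), (219, np.float64(0.502), np.float64(0.226)), (220, np.float64(0.5005), np.float64(0.226)), (220, np.float64(0.505), np.float64(0.2275))]
top [ 170  283   49   41 1110]
[(641, np.float64(0.5035), np.float64(0.2275)), (644, np.float64(0.5035), np.float64(0.229)), (648, np.float64(0.505), np.float64(0.229)), (650, np.float64(0.505), np.float64(0.2275))]
```

```bash
python3 -m pendant '[[50,[-2.5,-3,0],[0,0,0]],[50,[-2.5,-3,-3],[0,0,0]],[50,[-2.5,-3,-6],[0,0,0]],[50,[-2.5,-3,-8],[0,0,0]],[50,[-2.5,-3,-8],[0,0,0]]]' 40
python3 - <<'E'
from h import *
for n in("top","scene"):
    q=camera(n)
    for l in("glass","phin"):
        for d in pinpoint(q,l)[:1]: print(n,l,np.round(d["position"],4),round(d["confidence"],2))
    save(q,"s9.png",box=(310,180,410,280),s=6)
E
```

```text
time: 12.8
ee_pos: [0.5038, 0.2244, 0.1026]
tcp_rot: [-179.8, 0.2, -133.1]
wrist_force: [-0.1, 1.0, -2.5]
opening: 0.0618
top glass [ 0.5015  0.2257 -0.0033] 0.5
top phin [0.4996 0.2271 0.0799] 0.71
scene glass [ 0.5072  0.226  -0.0017] 0.73
scene phin [0.5041 0.2249 0.0803] 0.8
```

View pics/s9.png

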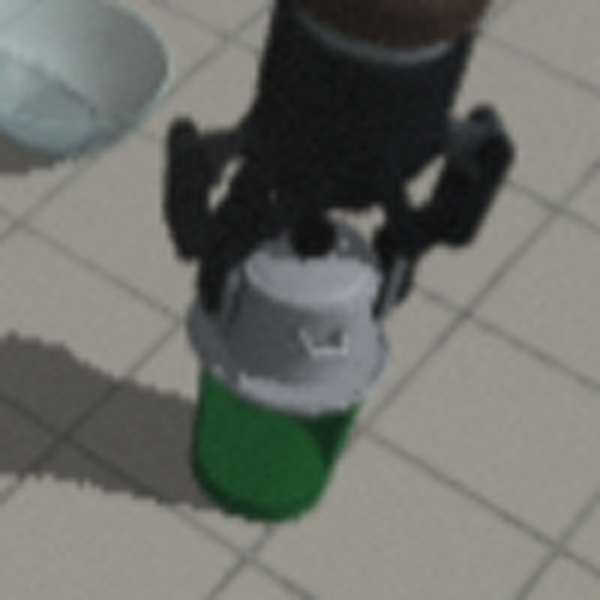

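The collar should now be about 4 mm inside the rim (phin origin ≈0.080) with no contact force, so the fit is good. I'll lower it gently to contact.

```bash
python3 -m pendant '[[50,[0,0,-1],[0,0,0]],[50,[0,0,-2],[0,0,0]],[50,[0,0,-2.5],[0,0,0]],[50,[0,0,-2.5],[0,0,0]]]' 40
```

```text
time: 13.6
ee_pos: [0.5039, 0.2245, 0.1004]
tcp_rot: [-179.8, 0.2, -133.0]
wrist_force: [-0.5, -0.8, -2.4]
opening: 0.0618
```

```bash
python3 -m pendant '[[50,[0,0,-1],[0,0,0]],[50,[0,0,-1],[0,0,0]],[50,[0,0,-1],[0,0,0]]]' 40; python3 -m pendant '[[50,[0,0,-1],[0,0,0]],[50,[0,0,-1],[0,0,0]],[50,[0,0,-1],[0,0,0]]]' 40
```

```text
time: 13.98
ee_pos: [0.504, 0.2245, 0.0995]
tcp_rot: [-179.8, 0.2, -133.1]
wrist_force: [0.3, -0.1, -0.0]
opening: 0.0615
time: 14.35
ee_pos: [0.5041, 0.2246, 0.0994]
tcp_rot: [-179.7, 0.3, -133.0]
wrist_force: [-2.0, -1.4, 6.0]
opening: 0.0619
```

Contact came at the expected height (TCP ≈0.0995, phin seated). I'll release it, rise straight up, and look before going for the knob.

```bash
python3 -m pendant '[[75,[0,0,0],[0,0,0]],[80,[0,0,0],[0,0,0]],[90,[0,0,0],[0,0,0]],[100,[0,0,0],[0,0,0]],[100,[0,0,0],[0,0,0]],[100,[0,0,0],[0,0,0]]]' 20; python3 -m pendant '[[100,[0,0,10],[0,0,0]],[100,[0,0,35],[0,0,0]],[100,[0,0,75],[0,0,0]],[100,[0,0,100],[0,0,0]],[100,[28,30,110],[0,0,0]],[100,[38,40,110],[0,0,0]],[100,[38,40,110],[0,0,0]]]'
python3 - <<'E'
from h import *
p,T=wrist(); save(p,"w10.png",s=1.5); print(get_obs()["ee_pos"])
for n in("w","top","scene"):
    q=p if n=="w" else camera(n)
    for l in("glass","phin","lid","lid_knob"):
        for d in pinpoint(q,l)[:3]:
            if np.hypot(d["position"][0]-.504,d["position"][1]-.225)<.06: print(n,l,np.round(d["position"],4),round(d["confidence"],2),px(p,d["position"],T).round() if n=="w" else "")
C=np.array([.504,.225,0]);print(px(p,C+[0,0,.155],T),px(p,C+[0,0,.137],T))
E
```

```text
time: 15.1
ee_pos: [0.5041, 0.2246, 0.0994]
tcp_rot: [-179.7, 0.3, -133.0]
wrist_force: [-0.0, 0.2, -0.3]
opening: 0.0858
time: 15.98
ee_pos: [0.5424, 0.265, 0.2095]
tcp_rot: [-179.8, 0.2, -133.0]
wrist_force: [0.7, 0.0, 0.3]
opening: 0.0854
[0.54197005 0.26457385 0.20947132]
w lid [0.5048 0.2225 0.1363] 0.63 [252. 121.]
w lid_knob [0.5083 0.2246 0.1504] 0.76 [250. 129.]
top glass [ 5.038e-01  2.247e-01 -3.000e-04] 0.46 
top phin [0.4985 0.2295 0.077 ] 0.64 
top lid [0.5003 0.2224 0.1357] 0.74 
scene glass [0.5065 0.2251 0.0009] 0.63 
scene phin [0.5036 0.2275 0.0763] 0.85 
scene lid [0.5033 0.2221 0.1371] 0.71 
scene lid_knob [0.5065 0.2185 0.1518] 0.83 
scene lid_knob [0.5015 0.2254 0.139 ] 0.63 
[254.77314394 125.68414187] [254.8938174  122.97026413]
```

View pics/w10.png

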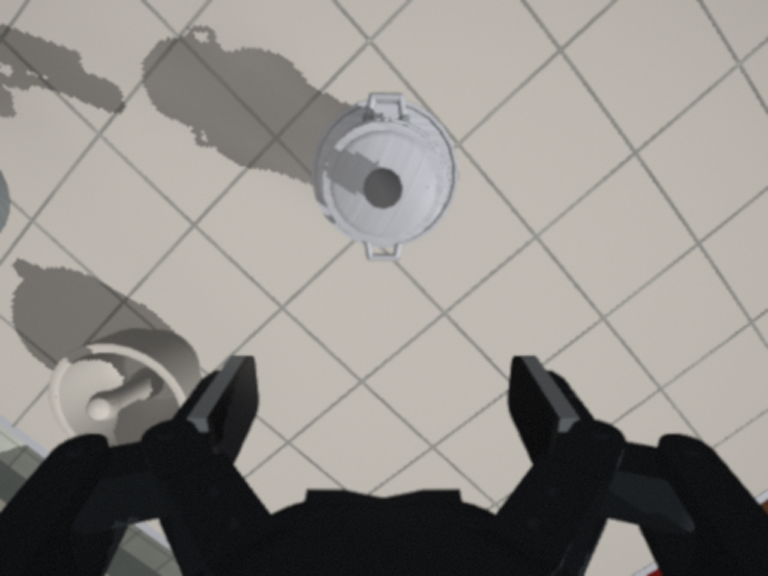

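The phin sits level on the glass: phin origin ≈0.077, lid ≈0.136, and the knob at (382,188) projects to (0.504,0.225). I've now used all 12 views, so the rest is numeric. Next I go above the knob with the fingers partly closed.

```bash
python3 -m pendant '[[60,[-20,-20,0],[0,0,0]],[40,[-38,-40,0],[0,0,0]],[40,[-38,-40,0],[0,0,0]],[40,[-38,-40,-20],[0,0,0]],[40,[-38,-40,-40],[0,0,0]],[40,[-38,-40,-50],[0,0,0]],[40,[-38,-40,-50],[0,0,0]]]' 20
python3 - <<'E'
from h import *
o=get_obs(); print(o["ee_pos"])
p,T=wrist()
for l in("lid","lid_knob"):
    for d in pinpoint(p,l)[:1]: print(l,np.round(d["position"],4),round(d["confidence"],2),px(p,d["position"],T).round())
im=p["img"].astype(int)
# dark knob blob & finger edges along rows near the tip
print(px(p,[.504,.2247,.149],T),px(p,o["ee_pos"],T))
for r in(265,275,285,295,305,315):
    d=(im[r].sum(1)<150).astype(int); e=np.flatnonzero(np.diff(d)); print(r,e)
E
```

```text
time: 17.6
ee_pos: [0.504, 0.2247, 0.1589]
tcp_rot: [-179.8, 0.2, -133.0]
wrist_force: [-0.2, 1.3, 0.3]
opening: 0.0343
[0.50404319 0.22471751 0.15886949]
lid_knob [0.5067 0.227  0.1494] 0.85 [253. 237.]
[253.19803752 230.92751536] [252.98815368 239.16363584]
265 [181 203 211 221 288 299 305 327]
275 [128 154 173 219 289 336 355 381]
285 [114 217 291 395]
295 [ 99 216 293 408]
305 [ 86 209 300 422]
315 [ 72 126 130 209 300 378 383 436]
```

Run:
```python
from h import *
p,T=wrist(); im=p["img"].astype(int)
for r in range(200,262,6):
    d=(im[r].sum(1)<170).astype(int); print(r,np.flatnonzero(np.diff(d)))
for z in(.143,.149,.155):print(z,px(p,[.504,.2247,z],T).round(1))
```

```text
200 []
206 []
212 []
218 [244 263]
224 [240 266]
230 [218 222 239 268 288 291]
236 [216 222 240 267 287 293]
242 [194 203 215 222 243 263 287 295 306 315]
248 [192 201 213 222 287 296 308 318]
254 [189 199 211 222 287 298 310 320]
260 [186 197 210 222 287 299 312 323]
0.143 [253.8 224.8]
0.149 [253.7 229.2]
0.155 [253.6 234. ]
```

Jaw centre is at column 254.7 and the knob at 253.7, so they are aligned within 1 mm. I'll descend and grip.

```bash
python3 -m pendant '[[40,[0,0,-6],[0,0,0]],[40,[0,0,-11],[0,0,0]],[40,[0,0,-14.5],[0,0,0]],[40,[0,0,-14.5],[0,0,0]]]' 20;  python3 -m pendant '[[30,[0,0,0],[0,0,0]],[22,[0,0,0],[0,0,0]],[15,[0,0,0],[0,0,0]],[8,[0,0,0],[0,0,0]],[8,[0,0,0],[0,0,0]],[8,[0,0,0],[0,0,0]]]' 20
```

```text
time: 18.3
ee_pos: [0.5043, 0.2247, 0.1453]
tcp_rot: [-179.7, 0.3, -133.0]
wrist_force: [0.5, -0.4, 0.3]
opening: 0.0342
time: 19.05
ee_pos: [0.5044, 0.2247, 0.1455]
tcp_rot: [-179.7, 0.3, -133.0]
wrist_force: [0.5, -1.0, 3.1]
opening: 0.0163
```

```bash
python3 -m pendant '[[8,[0,0,0],[0,0,0]],[8,[0,0,0],[0,0,0]]]' 30; python3 -m pendant '[[8,[0,0,1],[0,0,0]],[8,[0,0,3],[0,0,0]],[8,[0,0,5],[0,0,0]],[8,[0,0,5],[0,0,0]]]' 30
python3 - <<'E'
from h import *
for n in("wrist","scene","top"):
    q=wrist()[0] if n=="wrist" else camera(n)
    for l in("phin","lid","lid_knob"):
        for d in pinpoint(q,l)[:3]:
            if np.hypot(d["position"][0]-.504,d["position"][1]-.225)<.06: print(n,l,np.round(d["position"],4),round(d["confidence"],2))
E
```

```text
time: 19.3
ee_pos: [0.5044, 0.2247, 0.1456]
tcp_rot: [-179.7, 0.3, -133.0]
wrist_force: [-0.3, 0.6, 1.8]
opening: 0.0162
time: 19.8
ee_pos: [0.5045, 0.2248, 0.1508]
tcp_rot: [-179.7, 0.3, -133.0]
wrist_force: [0.4, 0.5, 0.2]
opening: 0.0161
wrist phin [0.5046 0.2237 0.0786] 0.55
wrist lid_knob [0.5084 0.2243 0.155 ] 0.62
scene phin [0.5024 0.2262 0.0751] 0.9
scene lid [0.507  0.2242 0.1385] 0.53
scene lid_knob [0.504  0.2182 0.155 ] 0.63
top phin [0.4998 0.2294 0.0788] 0.98
top lid [0.4993 0.224  0.1387] 0.67
```

```bash
python3 -m pendant '[[8,[0,0,3],[0,0,0]],[8,[0,0,9],[0,0,0]],[8,[0,0,20],[0,0,0]],[8,[0,0,40],[0,0,0]],[8,[0,0,65],[0,0,0]],[8,[0,0,85],[0,0,0]],[8,[0,0,95],[0,0,0]],[8,[0,0,95],[0,0,0]]]' 30
python3 - <<'E'
from h import *
o=get_obs(); print(o["wrist_force"])
for n in("wrist","scene","top"):
    q,T=wrist() if n=="wrist" else (camera(n),None)
    for l in("phin","lid","lid_knob","press","glass"):
        for d in pinpoint(q,l)[:3]:
            if np.hypot(d["position"][0]-.504,d["position"][1]-.225)<.06: print(n,l,np.round(d["position"],4),round(d["confidence"],2))
    for l in("lid","phin"):
        for d in regions_of(q,l)[:1]:
            ys,xs=np.nonzero(d["region"]); print(n,l,"region",round(d["confidence"],2),xs.min(),xs.max(),ys.min(),ys.max(),len(xs))
E
```

```text
time: 21.4
ee_pos: [0.5046, 0.2249, 0.2462]
tcp_rot: [-179.7, 0.4, -133.0]
wrist_force: [-0.1, 0.6, -0.7]
opening: 0.0159
[-0.06168407  0.60657378 -0.69843125]
wrist lid [0.5005 0.2233 0.2384] 0.62
wrist lid_knob [0.5082 0.2264 0.2514] 0.79
wrist lid region 0.59 205 306 182 275 5486
wrist phin region 0.76 216 296 125 191 2762
scene phin [0.5041 0.228  0.076 ] 0.94
scene phin [0.5048 0.2228 0.1379] 0.33
scene lid [0.5086 0.2262 0.2341] 0.85
scene lid_knob [0.5029 0.2179 0.253 ] 0.53
scene press [0.5063 0.2251 0.0832] 0.44
scene glass [5.055e-01 2.230e-01 2.000e-04] 0.77
scene lid region 0.62 153 169 169 180 153
scene phin region 0.64 340 374 215 249 921
top phin [0.5003 0.2272 0.078 ] 0.88
top lid [0.5022 0.2227 0.2329] 0.74
top glass [ 0.5022  0.227  -0.0037] 0.59
top lid region 0.8 98 121 185 208 312
top phin region 0.92 113 144 185 218 505
```

The lid came up about 97 mm. The phin stays seated (≈0.077) and the press is now detected inside it. I'll move aside over empty counter, then check that the lid is level and the bystanders haven't moved.

```bash
python3 -m pendant '[[8,[-4,9,2],[0,0,0]],[8,[-13,30,4],[0,0,0]],[8,[-26,60,5],[0,0,0]],[8,[-40,92,5],[0,0,0]],[8,[-53,122,5],[0,0,0]],[8,[-63,145,5],[0,0,0]],[8,[-69,158,5],[0,0,0]],[8,[-70,160,5],[0,0,0]],[8,[-70,160,5],[0,0,0]],[8,[-70,160,5],[0,0,0]]]' 30
python3 - <<'E'
from h import *
from scipy.optimize import least_squares
o=get_obs(); print(o["wrist_force"],o["opening"],o["ee_pos"])
for n in("wrist","scene","top"):
    q,T=wrist() if n=="wrist" else (camera(n),None)
    for l in("phin","phin_rim","lid","lid_knob","press","glass","platter","bowl","canister","mortar","chopsticks"):
        for d in pinpoint(q,l)[:1]: print(n,l,np.round(d["position"],3),round(d["confidence"],2))
    if n=="wrist":
        d=regions_of(q,"lid")[0]; m=d["region"].astype(np.uint8); ys,xs=np.nonzero(m); print(xs.min(),xs.max(),ys.min(),ys.max())
        c=max(cv2.findContours(m,0,1)[0],key=cv2.contourArea)[:,0].astype(float)
        A=np.linspace(0,2*np.pi,120); P0=lambda v:[o["ee_pos"]+R.from_rotvec([v[2],v[3],0]).as_matrix()@np.array([.03*np.cos(a),.03*np.sin(a),0])+np.array([v[0],v[1],-.010]) for a in A]
        up=c[c[:,1]<np.median(c[:,1])+10]
        def f(v):
            B=np.array([px(q,P,T) for P in P0(v)]); return np.sqrt(((up[:,None]-B[None])**2).sum(2)).min(1)
        for v0 in([0,0,0,0],):
            r=least_squares(f,v0,loss="soft_l1",x_scale=[.002,.002,.05,.05]); print("lid fit mm/deg",r.x[:2]*1e3,np.degrees(r.x[2:]),"rms px",np.sqrt(np.mean(f(r.x)**2)), "level rms",np.sqrt(np.mean(f([*r.x[:2],0,0])**2)))
    save(q,f"end_{n}.png")
E
```

```text
time: 23.85
ee_pos: [0.4348, 0.3841, 0.2507]
tcp_rot: [-179.7, 0.3, -133.1]
wrist_force: [0.7, -0.8, -0.6]
opening: 0.0163
[ 0.71298591 -0.7577102  -0.60612299] 0.01630557888536239 [0.4347663  0.38405511 0.25072118]
wrist phin [0.503 0.223 0.075] 0.93
wrist phin_rim [0.504 0.226 0.136] 0.61
wrist lid [0.432 0.381 0.242] 0.62
wrist lid_knob [0.439 0.387 0.255] 0.58
wrist press [0.505 0.222 0.092] 0.94
wrist glass [0.506 0.229 0.001] 0.87
wrist mortar [0.776 0.212 0.002] 0.95
205 306 183 275
lid fit mm/deg [-7.90463503 -6.81308546] [-27.14161725  25.49455626] rms px 5.99006316111291 level rms 15.890840522779486
scene phin [0.507 0.224 0.074] 0.75
scene phin_rim [0.501 0.226 0.14 ] 0.85
scene lid [ 0.281 -0.23   0.008] 0.68
scene lid_knob [ 0.283 -0.23   0.017] 0.71
scene press [0.505 0.225 0.085] 0.53
scene glass [0.38  0.019 0.001] 0.74
scene bowl [ 0.376  0.02  -0.002] 0.93
scene canister [ 0.778 -0.008 -0.001] 0.82
scene mortar [0.769 0.214 0.001] 0.95
scene chopsticks [ 0.776 -0.21   0.005] 0.52
top phin [0.5   0.23  0.078] 0.97
top phin_rim [0.505 0.222 0.132] 0.71
top lid [ 0.652 -0.455  0.004] 0.84
top lid_knob [ 0.549 -0.455  0.02 ] 0.87
top press [0.504 0.228 0.088] 0.58
top glass [ 0.505  0.225 -0.001] 0.44
top platter [ 0.538 -0.195  0.001] 0.89
top bowl [ 0.378  0.016 -0.002] 0.86
top canister [ 0.779 -0.013 -0.001] 0.92
top mortar [ 0.766  0.216 -0.003] 0.73
top chopsticks [ 0.779 -0.209  0.   ] 0.96
```

Everything stands where it was, and the phin, press and glass are in place. The tilt fit was poor (6 px rms) because the fingers clip the lid's outline. I'll redo the level check using only the unobstructed far arc.

Run:
```python
from h import *
from scipy.optimize import least_squares
q,T=wrist(); o=get_obs(); m=regions_of(q,"lid")[0]["region"].astype(np.uint8)
A=np.linspace(0,2*np.pi,240)
def B(v): return np.array([px(q,o["ee_pos"]+R.from_rotvec([v[2],v[3],0]).as_matrix()@np.array([.03*np.cos(a)+0,.03*np.sin(a),-.010])+np.array([v[0],v[1],0]),T) for a in A])
b=B([0,0,0,0]); print("level bounds",b.min(0),b.max(0))
for y in range(183,276,10): x=np.flatnonzero(m[y]); print(y,x.min(),x.max(),len(x))
c=max(cv2.findContours(m,0,1)[0],key=cv2.contourArea)[:,0].astype(float); up=c[c[:,1]<225]
f=lambda v:np.sqrt(((up[:,None]-B(v)[None])**2).sum(2)).min(1)
r=least_squares(lambda v:f([*v,0,0]),[0,0]); print("level fit",r.x*1e3,np.sqrt(np.mean(f([*r.x,0,0])**2)))
for t in(-15,-8,8,15):
  for ax in(0,1):
    w=np.radians(t)*np.array([[-.73,.68],[-.68,-.73]][ax]); s=least_squares(lambda v:f([*v,*w]),r.x); print("tilt",t,"about tool","yx"[ax],s.x.round(4)*1e3,np.sqrt(np.mean(f([*s.x,*w])**2)).round(2))
```

```text
level bounds [201.64599403 181.62512973] [304.82249493 274.78357516]
183 244 268 25
193 224 288 65
203 214 296 83
213 208 302 95
223 205 305 101
233 205 304 65
243 208 302 37
253 242 268 27
263 242 268 27
273 243 269 27
level fit [1.55429681 3.32070142] 10.919731113076784
tilt -15 about tool y [0.5 2. ] 10.6
tilt -15 about tool x [1.9 1.2] 10.38
tilt -8 about tool y [1.1 2.8] 10.71
tilt -8 about tool x [1.8 2.5] 10.78
tilt 8 about tool y [1.8 3.5] 11.2
tilt 8 about tool x [0.9 3.5] 10.79
tilt 15 about tool y [1.6 3.4] 11.5
tilt 15 about tool x [-0.4  3.5] 10.42
```

The visible rim arc spans columns 205–306 and starts at row 183. Its semi-axes of about 50.5 × 45.5 px give a ratio of 0.90. A level lid should span 202–305 from row 182, also with ratio 0.90, and the arc is symmetric about column 255. The lid is level, so I'm handing in.

```bash
python3 -c "
from workcell import *
o=get_obs();print(o['time'],o['ee_pos'],o['opening'],job_done())"
```

```text
the job is handed in; nothing more can be done
25.8 [0.43439208 0.38470477 0.25057413] 0.016019293132173037 None
```

I set the phin down on the glass and let go, then lifted off only the outer lid by its knob. I handed in at 25.8 s, still holding the lid, with its underside about 0.24 m up. That is roughly 105 mm above the phin's mouth and 175 mm to one side.

**Last checks:**
- **Phin:** it stands upright at (0.504, 0.226) with its origin at 74–78 mm; seated is 78 mm.
- **Press:** the networks see it inside the phin, but they put it at 83–92 mm, against the 88 mm it should be.
- **Glass and bystanders:** the glass, platter, bowl, canister, mortar and chopsticks are all within about 5 mm of where they were first seen.
- **Grip on the knob:** the opening stayed at about 16 mm, against the 18 mm stated knob width, and I saw no slip.

**Checks that failed or disagreed:**
- **Before seating:** the wrist camera and the fixed cameras disagreed by 3–6 mm on the phin's offset from the glass. I shifted the phin partway between them, and it went in without any contact force until it seated.
- **Lid level:** two automatic tilt fits failed because the fingers clipped the lid's outline. I judged it level from the visible rim arc, which matches a level lid in shape and symmetry.
- **Final look:** I had used all 12 picture views by then, so the lid lift and the final state were checked only by numbers.

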